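Press a loading pin home with the locking clamp

ROBOT

A 6-joint arm with a two-finger parallel gripper is mounted at the origin on the work surface. World frame = base frame: x ahead of the robot, y to its left, z up, the work surface at z = 0. Lengths are in mm, angles in rad, forces in N, time in s.
With the tool pointing down it reaches from about 300 to 775 mm from the base axis. Payload 14.6 kg.
Tool frame: the origin (TCP) lies on the centre line of the jaws, within the pads' length; the fingertips stand manip.tcp_to_tips ahead of it and the grasp point (between the pads) lies 5 mm behind it (manip.tcp_to_tips is the distance from the TCP to the fingertips, in mm); z points along the fingers, y is the direction in which the jaws open and shut (so a half turn about z gives the same grasp; the last joint's range is limited). The gripper opens to 94 mm and grips with 3 to 60 N. Pads are 16 mm wide; open, the fingers measure 119 mm over their backs; the gripper's body (75 mm by 177 mm) begins 78 mm behind the grasp point.
Start: joints at [1.109, 0.3, 1.521, -0, 1.321, -0.067], TCP at [211.539, 507.681, 219.446] pointing down, gripper open.
Joint ranges: [-3.03, 3.03], [-0.79, 2.21], [0.23, 2.52], [-1.04, 4.18], [0, 3.07], [-2.55, 2.55]. Speed limits (rad/s): [2.22, 2.22, 2.57, 3.14, 3.14, 3.14].

INTERFACE

Orientations are given as [roll, pitch, yaw] about the fixed x, y, z axes, in that order (R = Rz(yaw) Ry(pitch) Rx(roll)).
In Python, from cell import manip, optics, workorder gives the robot as it stands. The module is installed in compiled form; this text tells all that it offers.
- The arm moves only by the tool jog_arm, never from a script. Its argument "deltas" is text: rows parted by semicolons, each of 5 numbers parted by spaces: the shift along the tool's x, y, z in mm, then the turn about the tool's z in rad, then the finger opening in mm, from 0 to 94. In form: tx ty tz twist grip; .... A call has exactly 10 rows; each row is the pose to reach, as a shift and turn from the pose commanded when the call began, along the tool's axes at that moment; what a row does not reach only later rows make up. A row lasts 1/8 s, in which the tool goes at most 62.5 mm and 10.7 degrees, less where a joint would pass 70% of its speed; a pose out of reach is approached as far as the arm can. A call with a gripper value outside its range is refused whole. The fingers move at their own pace and stop on an object; "squeeze" is the grip in N (left out, the last holds). Time passes only in rows, so rows that repeat a pose let the fingers close, or fill a call up. It gives the time, the measured TCP pose, the force and the opening at its end, in the units of the state.
- manip.read_state(): the state, without advancing time (a new reading comes with each control period).
- optics.camera(name): name is "side" or "top" or "wrist"; returns (picture, depth): 400x640x3 uint8, red, green, blue; 400x640 float32, mm along the optical axis (not along the pixel's ray), 0 where there is no reading.
- optics.get_calibration(name): a dict with "intrinsics" (3x3 intrinsics, pixels), "R" (3x3) and "t" (3): a world point X has camera coordinates R X + t; the wrist camera has in their place "hand_eye" (4x4, takes a point from camera to tool coordinates, whose origin is the TCP and whose axes are the flange's). Camera axes: x right, y down, z forward; pixel columns grow to the right and rows downward; lengths in mm; the calibration is good to about 2 mm. A picture is of the moment at which its call begins: read the wrist's pose just before it. get_calibration takes no time and is no camera call.
- workorder.sign_off(): hands the job in, once; it reports no verdict.
The state is a dict: "clock": time; "joints": joint angles; "qd": joint speeds; "effort": joint torques, N m; "eef_pos": TCP position; "eef_rot": TCP orientation; "wrist_force": force on the tool from outside, world axes, zero at the start; "moment": the same for the moment, N m; "finger_gap": finger opening in mm.
Only numpy, scipy, OpenCV 4.12 (cv2) and the standard library are available. Lean on these libraries where they do the work, as an engineer would, in place of code of your own. Each camera call takes 0.05 s, during which the arm holds its last target.

TASK

Slide the specimen holder into the slideway of the bench-mounted locking clamp and press it firmly against the stop (about 15 N; 20 N is too much), then press the clamp handle down until it snaps over centre and, let go, stays locked by itself with the loading pin pressed fully home. After that, flick the release lever to free the handle, and leave the clamp sprung fully open with the holder in the slideway and its pin home, forcing nothing and leaving the other things on the bench where they are.

Things in the scene. Friction and masses are not known exactly. Their poses are not given: they have to be found in the camera images.
- clamp: Locking clamp like big locking pliers on a base plate 425 x 90 x 12 mm (x = -195 to 230 mm) fixed to the bench, turned differently each time. Origin on the bench under the jaw pivot; +x points to the jaws and slideway, -x to the handle and release lever, z up. The open upper jaw hangs over x = 0 to 90 mm, top below 105 mm; dark cheek plates at x = -84 to 24 mm are 98 mm high.
- slide_mouth (a point): Middle of the slideway's mouth, on the plate's top (12 mm above the bench), at clamp x = 93 mm; axes as the clamp's. The slideway runs from here in the clamp's -x to an upright stop, between two low rails 47 mm apart, tops 22 mm above the bench; outwards they flare to about x = 137 mm. The stop is adjustable: its face stands somewhere 36 to 54 mm from here, so the seat must be felt.
- holder_center (a point): Centre of the specimen holder, a loose plain steel block 72 x 40 x 30 mm (x, y, z), corners bevelled at the stop end, 0.3 to 0.6 kg, on the plate before the slideway, long x axis along it within 0.03 rad, 57 to 100 mm short of the stop. Its flat end face away from the stop, 36 mm from here in +x, is free to be pushed. It slides at 2 to 6 N and may catch at the mouth if askew.
- pin (a joint): How far the round-headed loading pin on the holder (head 16 mm across, 4 mm thick, 14 mm from the holder's centre towards the stop) is pressed in, m: 0 = head 7 mm above the holder's top, 0.007 = fully home, head resting on the holder. Stiff press fit, about 14 N; the clamp's jaw presses it.
- pin_top (a point): Centre of the top of the pin's head.
- handle (a joint): Angle of the clamp handle, rad: 0 = sprung fully open (tail up), about 0.55 = dead centre, 0.66 = down on its hard stop, over centre: it stays there by itself when a seated holder is in the jaws. A light spring opens it from anywhere short of dead centre.
- handle_press (a point): Place to press: middle of the plain steel handle's top, 26 mm wide, 12 mm thick, 70 mm from its pivot, which lies at clamp x = -70 mm, z = 90 mm, hinged about the clamp's y. Pressed fully down it ends at clamp x = -140 mm, z = 97 mm, some 41 mm lower than open. It takes some 8 to 15 N here while the pin goes in and before dead centre, then falls off before the hard stop is felt.
- lever (a joint): Release lever, rad: 0 = at rest, 0.8 = flicked fully towards the jaws. Sprung back to 0. Past about half its travel it takes the jaw's load off; the handle then springs open by itself, or as soon as whatever pushed the lever is drawn back.
- lever_tip (a point): Centre of the small steel roller (12 mm across, 18 mm wide) at the tip of the release lever, a 44 mm tab hinged below the handle's tail end. With the handle locked it leans 0.8 rad away from the jaws, tip at about clamp x = -224 mm, z = 103 mm, clear beyond the handle's end (open: z about 195 mm). Flick it by pushing the roller's outer side level towards the jaws (clamp +x), 6 to 12 N, some 25 mm.
- spare_block: Bystander: a plain steel block 60 x 40 x 30 mm without a pin, beside the clamp. Origin under its centre.
- wrench: Bystander: a steel wrench 160 mm long lying beside the clamp. Origin at its middle, on the bench.
- caliper: Bystander: a caliper 190 mm long lying flat beyond the clamp. Origin at its middle, on the bench.
- jar: Bystander: a closed jar, 52 mm across, 70 mm high. Origin under its centre.
- anvil_disc: Bystander: a steel compression disc 72 mm across with a stub, 40 mm high. Origin under its centre.
- parts_tray: Bystander: an open grey tray 120 x 160 x 30 mm. Origin under its centre.
- spare_rod: Bystander: an upright steel rod 22 mm across, 55 mm high. Origin under its centre.
There are look-alikes about, which are no part of the job. What is shaped like the part that bears holder_center but purple or red is not meant.

How it is judged (in metres and radians):
On the way, in this order (a step that is already met when the one before it is completed fails the run):
1. the holder is in the slideway and pressed against the stop, its pin still proud and the clamp open (x of holder_center in the frame of slide_mouth below 0.003 m and contact force between holder and clamp above 12 N and value of joint pin below 0.005 m and value of joint handle below 0.05 rad), for 0.2 s.
2. the handle is locked over centre by itself, untouched, with the pin fully home and the holder against the stop (value of joint handle above 0.6 rad and value of joint pin above 0.006 m and x of holder_center in the frame of slide_mouth below 0.005 m and contact force between each of the fingers, the arm and clamp below 0.5 N), for 0.3 s.
3. the release lever is flicked while the handle is still down (value of joint lever above 0.15 rad and value of joint handle above 0.5 rad).
At the end, for the whole second after the job is handed in: The handle is sprung open (under 0.08 rad) with the release lever back at rest (under 0.08 rad), the pin is home (within 1 mm of fully pressed in), and the holder lies flat in the slideway, its centre no more than 5 mm outside the slideway's mouth (value of joint each of handle, lever below 0.08 rad and value of joint pin above 0.006 m and x of holder_center in the frame of slide_mouth below 0.005 m and angle between holder_center's own z axis and vertical below 0.05 rad); the robot touches nothing.
It fails at once if the robot pushes the holder harder than 21 N (contact force between any of the fingers, the arm and holder above 21 N).
It fails at once if the robot loads the clamp with more than 30 N (contact force between any of the fingers, the arm and clamp above 30 N).
It fails at once if a bystander is moved by more than 20 mm (distance of any of spare_block, wrench, caliper, jar, anvil_disc, parts_tray, spare_rod from where it was at the start of the episode above 0.02 m).
It also fails if it takes over 67 s, if anything falls off the work surface, if the arm or the gripper's body presses on something with over 40 N, if the wrist force passes 120 N, or if a joint passes its speed limit or range.

## Working session

There is one attempt and no reset: what is moved stays moved. The work goes in short steps, Python scripts to look and compute and a tool call to move; the robot and the scene stay as the last step left them, time stands still between calls to the robot, and variables do not carry over. Pictures are saved under pics/ and viewed, and the job is handed in when it is done.

Besides the shell and the picture viewer there is one more tool, called after "Request:" in YAML: its name, and indented under it one key for each argument. jog_arm: Moves the arm, as the interface text tells. Its arguments: {"type":"object","properties":{"deltas":{"type":"string"},"squeeze":{"type":"number"}},"required":["deltas"]}

```bash
ls; mkdir -p pics
cat > h.py <<'E'
import numpy as np, cv2
from cell import manip, optics, workorder
from scipy.spatial.transform import Rotation as Ro
def st(): 
    s=manip.read_state(); print({k:np.round(v,3).tolist() for k,v in s.items()}); return s
def grab(n,tag):
    s=manip.read_state(); p,d=optics.camera(n); cv2.imwrite(f'pics/{tag}.png',p[:,:,::-1]); np.savez(f'{tag}.npz',p=p,d=d,pos=s['eef_pos'],rot=s['eef_rot']); return p,d
def world(n,tag):
    z=np.load(f'{tag}.npz'); d=z['d']; c=optics.get_calibration(n); K=np.array(c['intrinsics'])
    v,u=np.mgrid[0:400,0:640]; P=np.stack([(u-K[0,2])/K[0,0]*d,(v-K[1,2])/K[1,1]*d,d],-1)
    if n=='wrist':
        H=np.array(c['hand_eye']); P=P@H[:3,:3].T+H[:3,3]; R=Ro.from_euler('xyz',z['rot']).as_matrix(); P=P@R.T+z['pos']
    else:
        P=(P-np.array(c['t']))@np.array(c['R'])
    P[d==0]=np.nan; return z['p'],P
E
python3 - <<'E'
from h import *
s=st(); print(manip.tcp_to_tips)
grab('top','top0'); grab('side','side0')
for n in('top','side'):
    c=optics.get_calibration(n);R=np.array(c['R']);print(n,-R.T@np.array(c['t']),R[2],c['intrinsics'])
print(optics.get_calibration('wrist'))
E
```

```text
pics
{'clock': 0.0, 'joints': [1.109, 0.3, 1.522, -0.0, 1.321, -0.067], 'qd': [-0.0, 0.001, 0.001, 0.0, -0.0, 0.001], 'effort': [-0.001, -53.178, -35.274, 0.071, 0.024, -0.0], 'eef_pos': [211.437, 507.458, 218.862], 'eef_rot': [-3.14, -0.0, 2.747], 'wrist_force': [0.095, 0.025, 0.144], 'moment': [0.018, 0.011, 0.042], 'finger_gap': 94.113}
14.0
top [ 391.89017578  -15.82014165 1566.9178954 ] [ 0.10779974  0.02126133 -0.99394526] [[419.31606584   0.         319.24363321]
 [  0.         419.31606584 201.00514347]
 [  0.           0.           1.        ]]
side [526.20089518 826.02773948 972.47685963] [ 0.00461313 -0.70857485 -0.70562058] [[427.79415756   0.         315.35123669]
 [  0.         427.79415756 200.50953699]
 [  0.           0.           1.        ]]
{'intrinsics': array([[298.94859546,   0.        , 324.28240987],
       [  0.        , 298.94859546, 194.87689427],
       [  0.        ,   0.        ,   1.        ]]), 'hand_eye': array([[ 1.02841206e-04, -9.69302577e-01, -2.45870910e-01,
         7.15944558e+01],
       [ 9.99998696e-01,  4.95957815e-04, -1.53695334e-03,
         8.60054899e-02],
       [ 1.61171443e-03, -2.45870432e-01,  9.69301363e-01,
        -1.65180285e+02],
       [ 0.00000000e+00,  0.00000000e+00,  0.00000000e+00,
         1.00000000e+00]])}
```

View pics/top0.png

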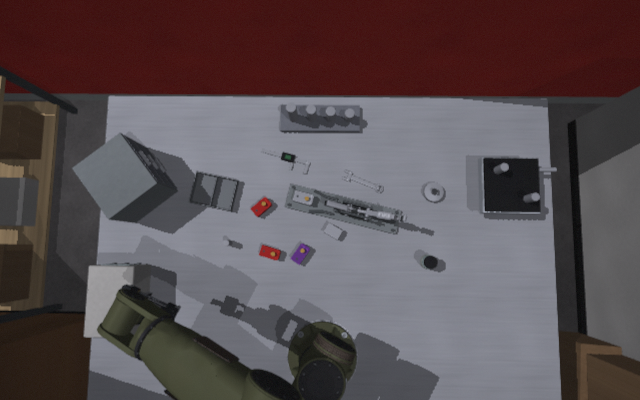

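View pics/side0.png

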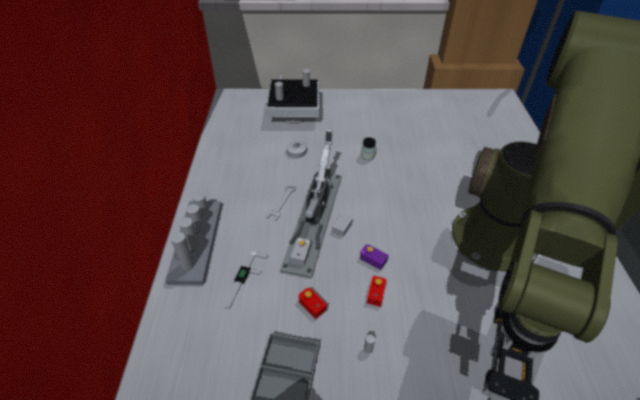

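The top view shows the clamp plate from (287,190) to (400,228). The holder, with its orange pin, is at about (303,198), and the handle tail and lever are at the right, near (405,217). The red and purple look-alikes lie below it. Next I'll measure these from depth.

Run:
```python
from h import *
p,P=world('top','top0')
for uv in [(289,189),(303,198),(285,203),(400,229),(318,203),(350,210),(390,217),(402,216),(404,212),(430,262),(333,231),(363,180),(288,157),(432,191)]:
    print(uv,P[uv[1],uv[0]].round(1),p[uv[1],uv[0]])
x=P.reshape(-1,3); g=(x[:,2]<3)&(x[:,2]>-5); print('bench z',np.nanmedian(x[(abs(x[:,2])<8)][:,2]))
sub=P[170:240,280:415]; zz=sub[...,2]
m=(zz>9)&(zz<105)
n,l,s,c=cv2.connectedComponentsWithStats(m.astype(np.uint8)); print(s,c+[280,170])
im=cv2.imread('pics/top0.png')[165:275,225:445]; cv2.imwrite('pics/top0z.png',cv2.resize(im,None,fx=3.6,fy=3.6,interpolation=cv2.INTER_CUBIC))
i=1+np.argmax(s[1:,4]); q=sub[l==i]; 
r=cv2.minAreaRect(q[:,:2].astype(np.float32)); print(r, cv2.boxPoints(r))
```

```text
(289, 189) [606.  132.6  -0. ] [105 109 116]
(303, 198) [567.6  76.5  42.4] [133 134 146]
(285, 203) [552.9 146.7  -1.7] [110 113 120]
(400, 229) [ 460.9 -284.3   -0.9] [130 132 142]
(318, 203) [553.3  22.    8.9] [88 92 97]
(350, 210) [520.9 -92.9  97. ] [89 91 97]
(390, 217) [ 494.2 -225.1  150.2] [132 134 144]
(402, 216) [ 496.7 -262.   169.4] [61 63 66]
(404, 212) [ 524.1 -298.7    4.1] [128 130 140]
(430, 262) [ 343.2 -377.3   66.9] [31 32 36]
(333, 231) [449.  -34.9  27.3] [139 141 151]
(363, 180) [ 643.4 -146.2    0.8] [121 123 132]
(288, 157) [726.5 138.   11.5] [49 89 63]
(432, 191) [ 606.7 -408.1  -14.2] [64 65 70]
bench z -0.31673533593033126
[[   0    0  135   70 7032]
 [  65    1    1    1    1]
 [  68    1    1    1    1]
 [  24    2    2    2    2]
 [  69    3    3    2    3]
 [  68    5    1    2    2]
 [  26    7    1    1    1]
 [  73    6    1    1    1]
 [  96    6    1    1    1]
 [  64    9    4    2    4]
 [  70    9    3    1    3]
 [  76    8    7    3    7]
 [  34   11    1    1    1]
 [  68   11    2    1    2]
 [  75   10    1    1    1]
 [  86   11    1  
[... 1627 characters left out ...]
      ]
 [378.         190.        ]
 [379.         191.66666667]
 [383.         194.        ]
 [357.         199.        ]
 [396.         202.        ]
 [392.04347826 211.08695652]
 [407.         220.        ]
 [332.84530387 231.31491713]
 [341.         224.        ]
 [309.         227.        ]
 [311.         227.        ]
 [411.         226.        ]
 [307.         230.        ]
 [351.         231.        ]
 [368.         235.        ]
 [403.         234.        ]
 [401.         238.        ]]
((532.239501953125, -69.50823974609375), (424.2125244140625, 89.8721694946289), 76.9389877319336) [[ 440.53235 -265.97226]
 [ 528.07947 -286.28235]
 [ 623.94666  126.95578]
 [ 536.39954  147.26587]]
```

View pics/top0z.png

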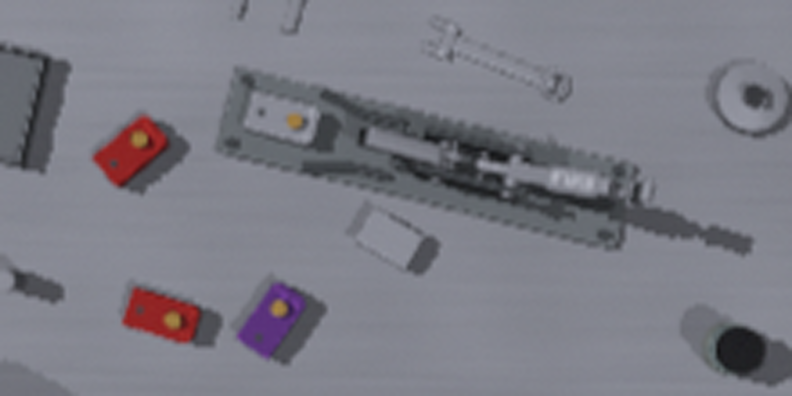

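Plate fit: 424 x 90 mm, as it should be. Clamp yaw is about 1.343 and its origin about (528, -87). I'll move above the holder, align the tool with the clamp, and look with the wrist camera.

Request:
jog_arm:
  deltas: "-50 -33 2 0.14 94; -101 -66 4 0.28 94; -151 -98 6 0.42 94; -202 -131 8 0.56 94; -252 -164 10 0.70 94; -303 -197 12 0.84 60; -353 -230 14 0.98 30; -404 -262 16 1.12 10; -454 -295 18 1.26 10; -504 -328 19 1.404 10"

```text
clock: 1.35
eef_pos: [551.3, 9.2, 200.1]
eef_rot: [-3.141, 0.0, 1.338]
wrist_force: [0.5, 1.1, 0.5]
finger_gap: 47.7
```

Run:
```python
from h import *
s=st(); grab('wrist','w1'); print(s['eef_rot'])
```

```text
{'clock': 1.35, 'joints': [-0.05, 0.319, 1.541, 0.0, 1.281, 0.183], 'qd': [-0.736, 0.541, -0.685, -0.0, 0.133, 0.41], 'effort': [3.597, -58.5, -29.576, -0.065, -0.226, -0.994], 'eef_pos': [551.326, 9.214, 200.128], 'eef_rot': [-3.141, 0.0, 1.338], 'wrist_force': [0.456, 1.101, 0.525], 'moment': [-0.077, 0.063, 0.022], 'finger_gap': 47.742}
[-3.14113145e+00  4.61053608e-05  1.33802371e+00]
```

View pics/w1.png

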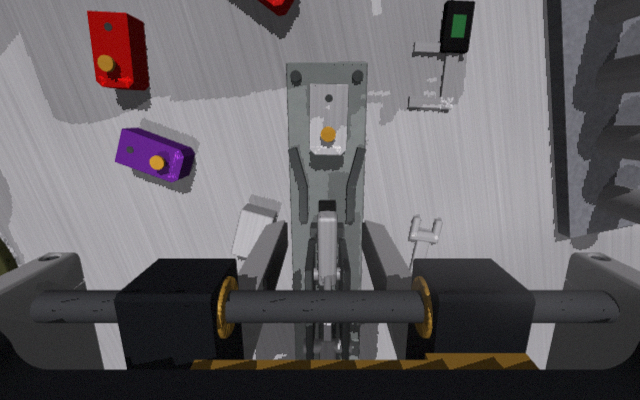

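The wrist view shows the plate's end at (287–367, 65), the holder at (310–347, 85–152), the pin at (327,134) and the slideway rails near (295–360, 150–220). The arm was still moving, so I'll take the picture again and measure.

Run:
```python
from h import *
grab('wrist','w1b'); s=st(); grab('wrist','w2')
p,P=world('wrist','w2')
cy,sy=np.cos(1.3428),np.sin(1.3428); O=np.array([528.3,-86.6])
d=P[...,:2]-O; X=d@[cy,sy]; Y=d@[-sy,cy]; Z=P[...,2]
np.savez('cl.npz',X=X,Y=Y,Z=Z)
print('bench',np.nanmedian(Z[150:200,220:270]))
# plate outline x>95
m=(Z>9)&(Z<15)&(abs(Y)<60)&(X>60)&(X<260)
m2=((Z>9)&(Z<46)&(abs(Y)<60)&(X>150)&(X<260)).astype(np.uint8)
q=np.stack([X[m2>0],Y[m2>0]],-1)
print('X end',np.nanpercentile(q[:,0],[50,98,99.5,100]))
for a in (100,130,160,190,220):
    k=(Z>9)&(Z<46)&(abs(X-a)<6)&(abs(Y)<60); print(a,np.nanpercentile(Y[k],[0.5,99.5]))
h=(Z>38)&(Z<46)&(X>95)&(abs(Y)<40)
n,l,ss,c=cv2.connectedComponentsWithStats(h.astype(np.uint8)); i=1+np.argmax(ss[1:,4]); hh=l==i; print(ss[i],c[i])
print('holder',cv2.minAreaRect(np.stack([X[hh],Y[hh]],-1).astype(np.float32)),np.median(Z[hh]))
hsv=cv2.cvtColor(p,cv2.COLOR_RGB2HSV); o=(hsv[...,0]>10)&(hsv[...,0]<25)&(hsv[...,1]>120)&(X>95)&(X<230)&(abs(Y)<40)
print('pin',np.median(X[o]),np.median(Y[o]),np.median(Z[o]),o.sum())
r=(Z>18)&(Z<26)&(X>60)&(X<145)&(abs(Y)<60)
for a in range(65,145,8):
    k=r&(abs(X-a)<4); ys=Y[k]; print(a,[np.round(np.percentile(t,[5,95]),1) if len(t)>3 else None for t in(ys[ys<0],ys[ys>0])])
```

```text
{'clock': 1.45, 'joints': [-0.054, 0.322, 1.54, -0.001, 1.281, 0.183], 'qd': [0.082, -0.051, 0.068, 0.015, -0.0, -0.04], 'effort': [-3.511, -52.785, -37.109, -0.121, 0.034, 0.619], 'eef_pos': [552.145, 6.929, 199.43], 'eef_rot': [-3.141, 0.001, 1.334], 'wrist_force': [0.31, 0.144, 0.758], 'moment': [-0.055, 0.069, 0.031], 'finger_gap': 39.326}
bench -0.05735248560795014
X end [191.35236492 228.79958492 229.95065301 230.75632662]
100 [-46.73284629  41.05045725]
130 [-46.91736696  40.70015929]
160 [-47.86678156  40.96266654]
190 [-46.94603841  40.98618251]
220 [-47.21817691  40.93303322]
[ 308   81   39   72 2499] [326.62905162 114.56702681]
holder ((168.83175659179688, -4.733219146728516), (39.61808395385742, 71.99775695800781), 88.75724792480469) 41.77394239128344
pin 115.72781284257641 -7.433861965002118 309.3074516772869 5044
65 [array([-35.5, -27.1]), array([20.8, 30.4])]
73 [array([-35.3, -27.1]), array([20.6, 30. ])]
81 [array([-35.2, -26.9]), array([20.6, 29.8])]
89 [array([-36.3, -26.9]), array([21.3, 29.6])]
97 [array([-37.3, -27.9]), array([22.3, 31.7])]
105 [array([-39.5, -30.2]), array([24.3, 33.7])]
113 [array([-41.6, -31.7]), array([26.4, 35.7])]
121 [array([-43.8, -33.9]), array([27.7, 37.6])]
129 [array([-45.8, -35.7]), array([29.9, 39.7])]
137 [array([-46.7, -37.8]), array([31.6, 40.7])]
```

Corrected frame: centreline y shifts by -3 mm. The holder centre is at x≈169, y≈-1.7, with yaw about -0.02 and its top at 42, and the sizes agree. Next I'll go behind the end face at x≈205 and lower the tips to z≈26.

Request:
jog_arm:
  deltas: "50 3 0 0 10; 105 3 0 0 10; 127 3 10 0 10; 127 3 60 0 10; 127 3 110 0 10; 127 3 145 0 10; 127 3 160 0 10; 127 3 160 0 10; 127 3 160 0 10; 127 3 160 0 10"

```text
clock: 2.75
eef_pos: [582.8, 134.2, 41.8]
eef_rot: [3.14, -0.001, 1.343]
wrist_force: [-0.5, 0.7, -0.5]
finger_gap: 10.1
```

```bash
cat >> h.py <<'E'
YAW=1.3428; O=np.array([531.2,-87.3])
def cl(pos):
    d=np.array(pos[:2])-O; c,s=np.cos(YAW),np.sin(YAW); return np.round([d@[c,s],d@[-s,c],pos[2]],2)
def f():
    s=manip.read_state(); F=s['wrist_force']; c,q=np.cos(YAW),np.sin(YAW)
    print('t',round(s['clock'],2),'clampXYZ',cl(s['eef_pos']),'F clamp',np.round([F[0]*c+F[1]*q,-F[0]*q+F[1]*c,F[2]],2),'yaw',round(s['eef_rot'][2],4),'gap',round(s['finger_gap'],1)); return s
E
python3 -c "
from h import *
f(); grab('side','s2'); grab('wrist','w3')"
```

```text
t 2.75 clampXYZ [ 2.2746e+02 -2.2000e-01  4.1780e+01] F clamp [ 0.56  0.62 -0.48] yaw 1.3429 gap 10.1
```

View pics/w3.png

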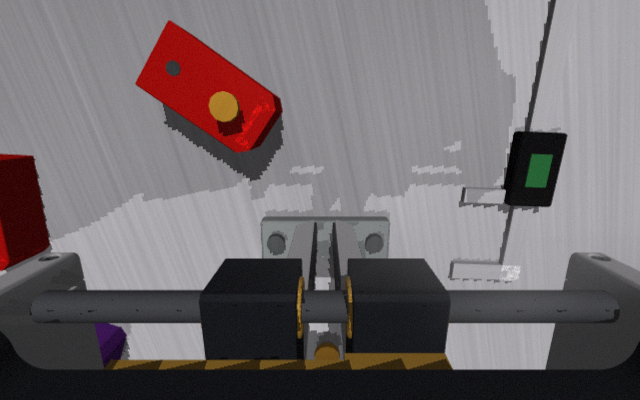

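The fingers straddle the plate's centreline, the holder lies ahead, and nothing is in the way. I'll push gently, stopping short of the earliest possible seat.

Request:
jog_arm:
  deltas: "-8 0 0 0 10; -12 0 0 0 10; -15 0 0 0 10; -18 0 0 0 10; -23 0 0 0 10; -30 0 0 0 10; -38 0 0 0 10; -46 0 0 0 10; -54 0 0 0 10; -60 0 0 0 10"

```text
clock: 4.1
eef_pos: [568.6, 75.1, 40.5]
eef_rot: [3.141, -0.0, 1.343]
wrist_force: [0.9, 3.7, 2.0]
finger_gap: 10.2
```

```bash
python3 -c "
from h import *
f(); grab('top','t3'); 
im=cv2.imread('pics/t3.png')[165:275,245:425]; cv2.imwrite('pics/t3z.png',cv2.resize(im,None,fx=4,fy=4,interpolation=cv2.INTER_CUBIC)); grab('wrist','w4'); f()"
```

```text
t 4.1 clampXYZ [166.66   0.25  40.54] F clamp [ 3.85 -0.06  1.95] yaw 1.3425 gap 10.2
t 4.2 clampXYZ [166.36   0.32  40.38] F clamp [-0.94 -0.23 -1.45] yaw 1.3422 gap 9.9
```

View pics/t3z.png

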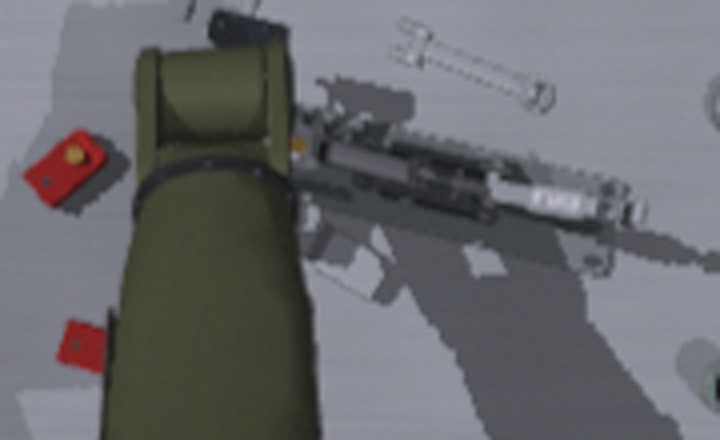

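Request:
jog_arm:
  deltas: "-3 0 0 0 10; -6 0 0 0 10; -9 0 0 0 10; -12 0 0 0 10; -15 0 0 0 10; -18 0 0 0 10; -20 0 0 0 10; -22 0 0 0 10; -24 0 0 0 10; -25 0 0 0 10"

```text
clock: 5.45
eef_pos: [563.0, 51.2, 40.4]
eef_rot: [-3.141, 0.0, 1.343]
wrist_force: [0.0, 1.7, -0.7]
finger_gap: 10.0
```

```bash
python3 -c "
from h import *
f(); f()"
```

```text
t 5.45 clampXYZ [142.07   0.34  40.4 ] F clamp [ 1.64  0.37 -0.72] yaw 1.3428 gap 10.0
t 5.45 clampXYZ [142.07   0.34  40.4 ] F clamp [ 1.64  0.37 -0.72] yaw 1.3428 gap 10.0
```

```bash
python3 -c "
from h import *
z=np.load('cl.npz'); X,Y,Z=z['X'],z['Y']+3,z['Z']
for y0 in (-12,-6,0,6,12):
  print(y0,[(a,round(float(np.nanmax(Z[k])),0),round(float(np.nanmin(Z[k])),0)) if (k:=(abs(X-a)<1.5)&(abs(Y-y0)<3)).any() else (a,) for a in range(30,80,3)])
im=cv2.imread('pics/w2.png')[140:270,250:400]; cv2.imwrite('pics/w2z.png',cv2.resize(im,None,fx=4.5,fy=4.5,interpolation=cv2.INTER_CUBIC))"
```

```text
-12 [(30, 79.0, 77.0), (33, 80.0, 79.0), (36, 81.0, 35.0), (39, 36.0, 34.0), (42, 36.0, 35.0), (45, 36.0, 12.0), (48, 27.0, 12.0), (51, 13.0, 12.0), (54, 13.0, 11.0), (57, 13.0, 11.0), (60, 85.0, 10.0), (63, 87.0, 10.0), (66, 86.0, 11.0), (69, 87.0, 11.0), (72, 88.0, 11.0), (75, 88.0, 11.0), (78, 13.0, 11.0)]
-6 [(30, 82.0, 80.0), (33, 83.0, 81.0), (36, 84.0, 81.0), (39, 84.0, 81.0), (42, 85.0, 81.0), (45, 86.0, 82.0), (48, 87.0, 83.0), (51, 87.0, 84.0), (54, 88.0, 84.0), (57, 88.0, 85.0), (60, 89.0, 87.0), (63, 90.0, 87.0), (66, 91.0, 88.0), (69, 92.0, 89.0), (72, 93.0, 90.0), (75, 93.0, 10.0), (78, 93.0, 11.0)]
0 [(30, 82.0, 80.0), (33, 83.0, 80.0), (36, 83.0, 81.0), (39, 85.0, 83.0), (42, 85.0, 84.0), (45, 86.0, 83.0), (48, 87.0, 85.0), (51, 88.0, 85.0), (54, 88.0, 86.0), (57, 89.0, 87.0), (60, 90.0, 87.0), (63, 91.0, 88.0), (66, 92.0, 89.0), (69, 92.0, 89.0), (72, 93.0, 90.0), (75, 93.0, 11.0), (78, 92.0, 10.0)]
6 [(30, 81.0, 80.0), (33, 83.0, 80.0), (36, 83.0, 81.0), (39, 84.0, 81.0), (42, 84.0, 83.0), (45, 86.0, 83.0), (48, 87.0, 84.0), (51, 87.0, 85.0), (54, 89.0, 85.0), (57, 88.0, 86.0), (60, 90.0, 86.0), (63, 90.0, 88.0), (66, 91.0, 88.0), (69, 91.0, 90.0), (72, 92.0, 90.0), (75, 93.0, 10.0), (78, 92.0, 10.0)]
12 [(30, 78.0, 77.0), (33, 79.0, 79.0), (36, 79.0, 35.0), (39, 81.0, 35.0), (42, 82.0, 35.0), (45, 82.0, 12.0), (48, 85.0, 11.0), (51, 85.0, 12.0), (54, 86.0, 11.0), (57, 87.0, 10.0), (60, 87.0, 12.0), (63, 86.0, 11.0), (66, 87.0, 11.0), (69, 88.0, 11.0), (72, 89.0, 12.0), (75, 89.0, 11.0), (78, 13.0, 11.0)]
```

View pics/w2z.png

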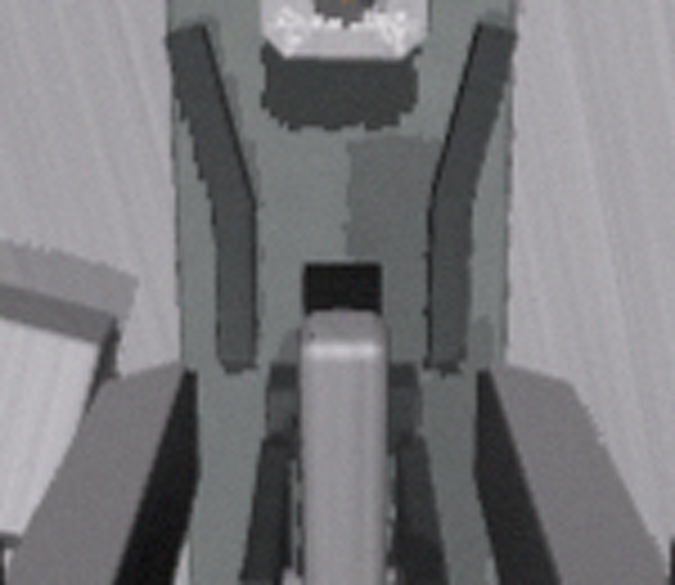

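The stop face shows at clamp x≈46.5, so contact should come at finger X≈126. I'll advance to about 131, then feel in small steps.

Request:
jog_arm:
  deltas: "-1.5 0 0 0 10; -3 0 0 0 10; -4.5 0 0 0 10; -6 0 0 0 10; -7 0 0 0 10; -8 0 0 0 10; -9 0 0 0 10; -9.5 0 0 0 10; -10 0 0 0 10; -10 0 0 0 10"

```text
clock: 6.7
eef_pos: [560.8, 41.5, 40.4]
eef_rot: [-3.142, 0.0, 1.343]
wrist_force: [-0.0, 1.1, -1.4]
finger_gap: 10.1
```

```bash
python3 -c "
from h import *
f(); grab('wrist','w5');f()"
```

```text
t 6.7 clampXYZ [132.16   0.33  40.44] F clamp [ 1.04  0.25 -1.36] yaw 1.3428 gap 10.1
t 6.75 clampXYZ [132.18   0.33  40.44] F clamp [ 1.25 -0.93 -0.87] yaw 1.3428 gap 10.2
```

View pics/w5.png

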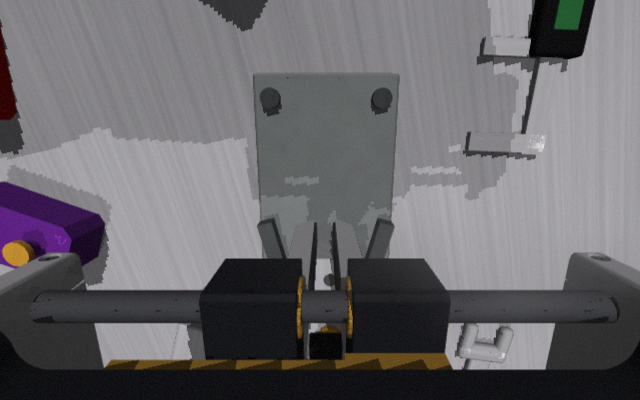

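The holder is square ahead of the fingers, inside the rails.

Request:
jog_arm:
  deltas: "-0.5 0 0 0 10; -1 0 0 0 10; -1.5 0 0 0 10; -2 0 0 0 10; -2.5 0 0 0 10; -3 0 0 0 10; -3.2 0 0 0 10; -3.5 0 0 0 10; -3.7 0 0 0 10; -4 0 0 0 10"

```text
clock: 8.0
eef_pos: [559.9, 37.7, 40.5]
eef_rot: [3.142, -0.0, 1.343]
wrist_force: [1.0, 2.3, -0.3]
finger_gap: 9.9
```

Request:
jog_arm:
  deltas: "-0.2 0 0 0 10; -0.4 0 0 0 10; -0.6 0 0 0 10; -0.8 0 0 0 10; -1 0 0 0 10; -1.2 0 0 0 10; -1.4 0 0 0 10; -1.6 0 0 0 10; -1.8 0 0 0 10; -2 0 0 0 10"

```text
clock: 9.25
eef_pos: [559.8, 37.0, 40.7]
eef_rot: [3.141, -0.002, 1.343]
wrist_force: [2.5, 12.8, 0.4]
finger_gap: 9.7
```

```bash
python3 -c "
from h import *
f()"
```

```text
t 9.25 clampXYZ [127.52   0.24  40.69] F clamp [13.04  0.5   0.43] yaw 1.3429 gap 9.7
```

Seat felt at 13 N. I'll add a little and hold.

Request:
jog_arm:
  deltas: "-0.1 0 0 0 10; -0.2 0 0 0 10; -0.3 0 0 0 10; -0.3 0 0 0 10; -0.3 0 0 0 10; -0.3 0 0 0 10; -0.3 0 0 0 10; -0.3 0 0 0 10; -0.3 0 0 0 10; -0.3 0 0 0 10"

```text
clock: 10.5
eef_pos: [559.8, 37.0, 40.7]
eef_rot: [3.141, -0.002, 1.343]
wrist_force: [2.9, 15.1, 0.3]
finger_gap: 10.3
```

```bash
python3 -c "
from h import *
f(); f(); grab('top','t4'); f()"
```

```text
t 10.5 clampXYZ [127.5    0.25  40.72] F clamp [15.33  0.56  0.29] yaw 1.343 gap 10.3
t 10.5 clampXYZ [127.5    0.25  40.72] F clamp [15.33  0.56  0.29] yaw 1.343 gap 10.3
t 10.55 clampXYZ [127.51   0.25  40.76] F clamp [13.72  0.25 -1.6 ] yaw 1.343 gap 10.0
```

Seated, with about 15 N held for around 1 s. Now I'll back off, rise and go over the handle.

Request:
jog_arm:
  deltas: "4 0 0 0 10; 15 0 0 0 10; 16 0 -50 0 4; 16 0 -110 0 0; 0 0 -165 0 0; -50 0 -170 0 0; -105 0 -170 0 0; -160 0 -170 0 0; -210 0 -170 0 0; -240 0 -170 0 0"

```text
clock: 11.8
eef_pos: [504.5, -200.2, 210.5]
eef_rot: [-3.141, 0.0, 1.341]
wrist_force: [-0.1, -0.1, 0.1]
finger_gap: 0.6
```

```bash
python3 -c "
from h import *
grab('wrist','w6a'); f(); grab('wrist','w6'); grab('side','s6')
p,P=world('wrist','w6'); 
d=P[...,:2]-O; c,s=np.cos(YAW),np.sin(YAW); X=d@[c,s]; Y=d@[-s,c]; Z=P[...,2]
h=(Z>38)&(Z<44)&(X>60)&(X<150)&(abs(Y)<30)
print('holder',cv2.minAreaRect(np.stack([X[h],Y[h]],-1).astype(np.float32)),h.sum())
for a in range(100,240,8):
  k=(abs(X-a)<2)&(abs(Y)<10); print(a,np.round(np.nanpercentile(Z[k],[5,95]),0) if k.any() else None,end=';')
im=cv2.imread('pics/s6.png')[100:300,220:420]; cv2.imwrite('pics/s6z.png',cv2.resize(im,None,fx=3,fy=3,interpolation=cv2.INTER_CUBIC))
"
```

```text
t 11.85 clampXYZ [-118.28    0.47  210.47] F clamp [-2.04 -0.46  0.17] yaw 1.3401 gap 0.8
holder ((63.432430267333984, -2.6370067596435547), (38.760643005371094, 6.751438140869141), 89.90172576904297) 132
100 None;108 None;116 None;124 None;132 None;140 None;148 None;156 None;164 None;172 None;180 None;188 None;196 None;204 None;212 None;220 None;228 None;236 None;
```

View pics/w6.png

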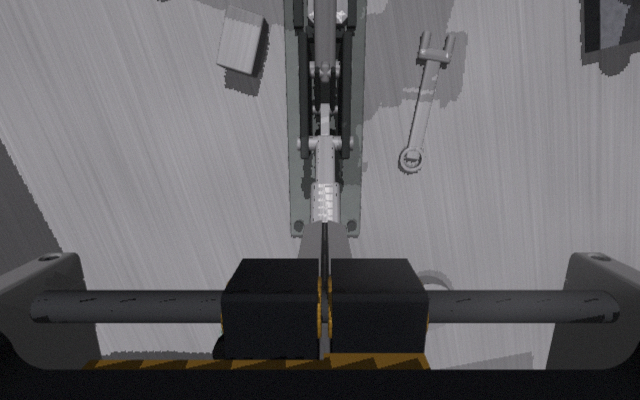

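View pics/s6z.png

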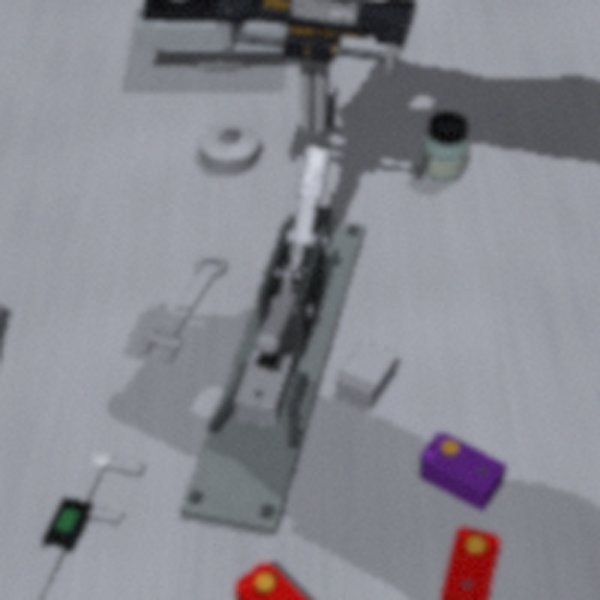

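The holder sits in the slideway and the closed fingers are over the handle's centreline. Lowering to just above the handle.

Request:
jog_arm:
  deltas: "-6 0.3 10 0 0; -6 0.3 20 0 0; -6 0.3 30 0 0; -6 0.3 38 0 0; -6 0.3 42 0 0; -6 0.3 44 0 0; -6 0.3 46 0 0; -6 0.3 48 0 0; -6 0.3 49 0 0; -6 0.3 50 0 0"

```text
clock: 13.2
eef_pos: [504.1, -204.3, 160.5]
eef_rot: [3.141, 0.0, 1.343]
wrist_force: [-0.6, -0.4, -0.0]
finger_gap: 0.3
```

```bash
python3 -c "
from h import *
f()"
```

```text
t 13.2 clampXYZ [-1.2009e+02 -1.0000e-02  1.6046e+02] F clamp [-0.5   0.49 -0.01] yaw 1.3428 gap 0.3
```

Now press along the arc, 14 mm down in this call.

Request:
jog_arm:
  deltas: "0 0 1.5 0 0; -0.6 0 3 0 0; -1.2 0 4.5 0 0; -1.8 0 6 0 0; -2.4 0 7.5 0 0; -3 0 9 0 0; -3.7 0 10.5 0 0; -4.4 0 12 0 0; -5 0 13 0 0; -5.5 0 14 0 0"

```text
clock: 14.45
eef_pos: [503.0, -210.0, 147.4]
eef_rot: [3.14, 0.001, 1.343]
wrist_force: [-3.9, -0.8, 12.1]
finger_gap: 0.7
```

```bash
python3 -c "
from h import *
f()"
```

```text
t 14.45 clampXYZ [-125.88   -0.24  147.36] F clamp [-1.71  3.63 12.06] yaw 1.3428 gap 0.7
```

Request:
jog_arm:
  deltas: "-0.5 0 1 0 0; -1 0 2 0 0; -1.5 0 3 0 0; -2 0 4 0 0; -2.5 0 5 0 0; -3 0 6 0 0; -3.4 0 7 0 0; -3.8 0 8 0 0; -4.2 0 9 0 0; -4.6 0 10 0 0"

```text
clock: 15.7
eef_pos: [502.0, -214.8, 137.3]
eef_rot: [3.14, 0.001, 1.343]
wrist_force: [-3.6, -3.4, 9.7]
finger_gap: 0.2
```

```bash
python3 -c "
from h import *
f()"
```

```text
t 15.7 clampXYZ [-130.82   -0.42  137.35] F clamp [-4.15  2.78  9.7 ] yaw 1.3427 gap 0.2
```

Request:
jog_arm:
  deltas: "-0.4 0 1 0 0; -0.8 0 2 0 0; -1.2 0 3 0 0; -1.6 0 4 0 0; -2 0 5 0 0; -2.4 0 6 0 0; -2.8 0 7 0 0; -3.2 0 8 0 0; -3.5 0 9 0 0; -3.8 0 10 0 0"

```text
clock: 16.95
eef_pos: [501.2, -218.8, 127.5]
eef_rot: [3.14, 0.002, 1.343]
wrist_force: [-4.2, -5.0, 10.2]
finger_gap: 0.3
```

```bash
python3 -c "
from h import *
f()"
```

```text
t 16.95 clampXYZ [-134.87   -0.45  127.51] F clamp [-5.8   2.96 10.2 ] yaw 1.3426 gap 0.3
```

Request:
jog_arm:
  deltas: "-0.3 0 1 0 0; -0.6 0 2 0 0; -0.9 0 3 0 0; -1.1 0 4 0 0; -1.3 0 5 0 0; -1.5 0 6 0 0; -1.7 0 7 0 0; -1.8 0 8 0 0; -1.9 0 8.5 0 0; -2 0 9 0 0"

```text
clock: 18.2
eef_pos: [500.3, -219.6, 117.1]
eef_rot: [-3.141, -0.0, 1.343]
wrist_force: [0.8, -0.6, 0.9]
finger_gap: 0.2
```

```bash
python3 -c "
from h import *
f()"
```

```text
t 18.2 clampXYZ [-135.82    0.19  117.15] F clamp [-0.4  -0.93  0.87] yaw 1.3429 gap 0.2
```

The force has fallen off, so it's past dead centre. I'll go on gently until I feel the hard stop.

Request:
jog_arm:
  deltas: "0 0 0.5 0 0; 0 0 1 0 0; 0 0 1.5 0 0; 0 0 2 0 0; 0 0 2.5 0 0; 0 0 3 0 0; 0 0 3.5 0 0; 0 0 4 0 0; 0 0 4.5 0 0; 0 0 5 0 0"

```text
clock: 19.45
eef_pos: [500.5, -219.8, 112.4]
eef_rot: [3.142, -0.0, 1.343]
wrist_force: [-0.3, -0.1, -0.0]
finger_gap: 0.3
```

```bash
python3 -c "
from h import *
f()"
```

```text
t 19.45 clampXYZ [-1.3600e+02  1.0000e-02  1.1243e+02] F clamp [-0.17  0.22 -0.02] yaw 1.3427 gap 0.3
```

Request:
jog_arm:
  deltas: "0 0 0.3 0 0; 0 0 0.6 0 0; 0 0 0.9 0 0; 0 0 1.2 0 0; 0 0 1.5 0 0; 0 0 1.7 0 0; 0 0 1.9 0 0; 0 0 2.1 0 0; 0 0 2.3 0 0; 0 0 2.5 0 0"

```text
clock: 20.7
eef_pos: [500.5, -219.8, 110.6]
eef_rot: [3.141, 0.0, 1.343]
wrist_force: [-4.2, 1.7, 10.0]
finger_gap: 0.2
```

```bash
python3 -c "
from h import *
f()"
```

```text
t 20.7 clampXYZ [-1.3603e+02 -9.0000e-02  1.1061e+02] F clamp [0.7  4.43 9.95] yaw 1.3428 gap 0.2
```

Hard stop felt at about 10 N. I'll lift clear, move out beyond the lever, and look.

Request:
jog_arm:
  deltas: "0 0 -10 0 0; 0 0 -30 0 0; 0 0 -60 0 0; -30 0 -80 0 0; -75 0 -80 0 0; -110 0 -80 0 0; -132 0 -80 0 0; -132 0 -80 0 0; -132 0 -80 0 0; -132 0 -80 0 0"

```text
clock: 21.95
eef_pos: [471.0, -347.5, 190.1]
eef_rot: [3.142, -0.0, 1.344]
wrist_force: [0.5, 0.7, -0.4]
finger_gap: 0.8
```

```bash
python3 -c "
from h import *
s=f(); grab('wrist','w7'); grab('side','s7')
p,P=world('wrist','w7'); 
d=P[...,:2]-O; c,q=np.cos(YAW),np.sin(YAW); X=d@[c,q]; Y=d@[-q,c]; Z=P[...,2]
for a in range(-244,-80,6):
  k=(abs(X-a)<3)&(abs(Y)<8)&(Z>40); print(a,np.round(np.nanpercentile(Z[k],[5,50,95]),0) if k.sum()>3 else None,end=';')
k=(Z>92)&(Z<125)&(X<-205)&(X>-250)&(abs(Y)<25); print('lever',k.sum(),np.percentile(X[k],[2,50,98]),np.percentile(Y[k],[2,50,98]),Z[k].max())
im=cv2.imread('pics/s7.png')[100:300,220:420]; cv2.imwrite('pics/s7z.png',cv2.resize(im,None,fx=3,fy=3,interpolation=cv2.INTER_CUBIC))
"
```

```text
t 21.95 clampXYZ [-2.6703e+02 -1.6000e-01  1.9007e+02] F clamp [ 0.79 -0.35 -0.42] yaw 1.3439 gap 0.8
-244 [295. 308. 313.];-238 [288. 297. 298.];-232 [280. 291. 297.];-226 [105. 108. 109.];-220 [104. 107. 109.];-214 [ 94.  97. 100.];-208 [89. 91. 94.];-202 [83. 86. 88.];-196 [77. 80. 83.];-190 [74. 77. 79.];-184 [72. 74. 75.];-178 [74. 95. 97.];-172 [95. 96. 98.];-166 [95. 97. 98.];-160 [95. 97. 98.];-154 [95. 97. 98.];-148 [95. 97. 98.];-142 [95. 97. 98.];-136 [95. 97. 98.];-130 [96. 97. 98.];-124 [95. 97. 98.];-118 [96. 97. 98.];-112 [95. 97. 98.];-106 [95. 96. 97.];-100 None;-94 None;-88 None;-82 None;lever 571 [-227.6766338  -218.43239039 -208.97136679] [-9.15168815  0.62178973 10.42102708] 109.54862134144196
```

View pics/w7.png

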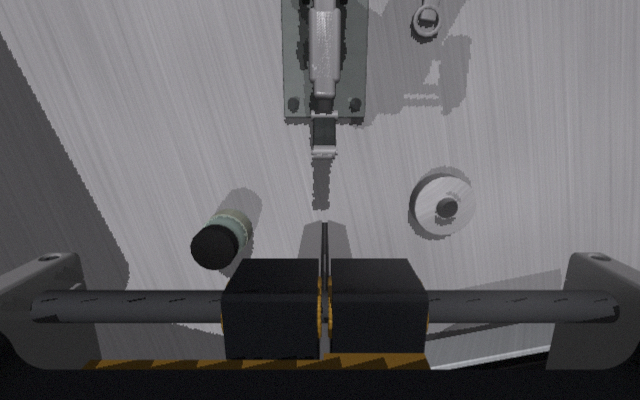

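View pics/s7z.png

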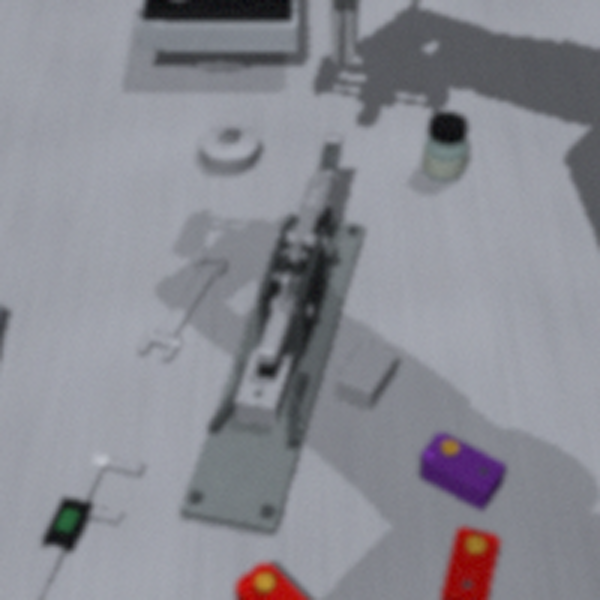

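The handle is locked level (top z = 97 along its whole length) and untouched. The roller is at x≈-223 with its top at 109, and y≈0.5. I'll lower outside it and approach.

Request:
jog_arm:
  deltas: "0 -0.5 25 0 0; 0 -0.5 50 0 0; 0 -0.5 68 0 0; 0 -0.5 74 0 0; 4 -0.5 74 0 0; 12 -0.5 74 0 0; 20 -0.5 74 0 0; 26 -0.5 74 0 0; 30 -0.5 74 0 0; 32 -0.5 74 0 0"

```text
clock: 23.3
eef_pos: [477.4, -317.1, 116.1]
eef_rot: [3.141, 0.001, 1.343]
wrist_force: [-0.0, -2.8, 0.6]
finger_gap: 0.7
```

```bash
python3 -c "
from h import *
f()"
```

```text
t 23.3 clampXYZ [-235.98    0.43  116.11] F clamp [-2.73 -0.61  0.61] yaw 1.343 gap 0.7
```

Contact made. Flick with a slight rise, 21 mm on.

Request:
jog_arm:
  deltas: "2 0 0 0 0; 4 0 -1 0 0; 6 0 -2 0 0; 8 0 -3 0 0; 10 0 -4 0 0; 12 0 -5 0 0; 14.5 0 -6 0 0; 17 0 -7 0 0; 19 0 -8 0 0; 21 0 -9 0 0"

```text
clock: 24.55
eef_pos: [482.1, -296.4, 125.0]
eef_rot: [-3.141, -0.0, 1.343]
wrist_force: [0.3, -0.0, 0.1]
finger_gap: 0.4
```

```bash
python3 -c "
from h import *
f(); grab('side','s8'); f()
im=cv2.imread('pics/s8.png')[60:260,220:420]; cv2.imwrite('pics/s8z.png',cv2.resize(im,None,fx=3,fy=3,interpolation=cv2.INTER_CUBIC))"
```

```text
t 24.55 clampXYZ [-214.73    0.54  124.98] F clamp [ 0.04 -0.3   0.08] yaw 1.3429 gap 0.4
t 24.6 clampXYZ [-214.61    0.5   125.09] F clamp [-1.16  1.06  0.3 ] yaw 1.3429 gap 0.7
```

View pics/s8z.png

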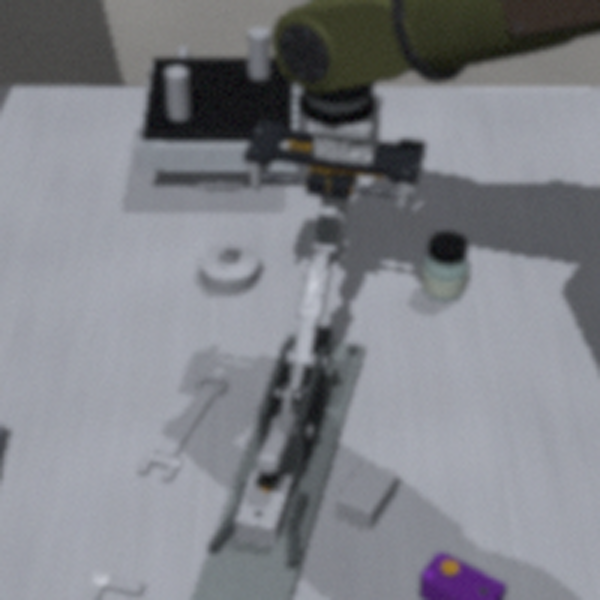

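The force is gone and the handle looks sprung open. Withdrawing outward, then up, to check.

Request:
jog_arm:
  deltas: "-4 0 0 0 0; -15 0 0 0 0; -35 0 0 0 0; -60 0 0 0 0; -70 0 -20 0 0; -70 0 -75 0 0; -70 0 -130 0 0; -70 0 -170 0 0; -20 0 -170 0 0; 0 0 -170 0 0"

```text
clock: 25.85
eef_pos: [482.1, -296.2, 295.3]
eef_rot: [3.141, 0.0, 1.343]
wrist_force: [-0.2, -0.2, 0.2]
finger_gap: 0.0
```

Request:
jog_arm:
  deltas: "50 0 0 0 0; 110 0 0 0 0; 170 0 0 0 0; 230 0 0 0 0; 280 0 0 0 0; 320 0 0 0 0; 340 0 0 0 0; 340 0 0 0 0; 340 0 0 0 0; 340 0 0 0 0"

```text
clock: 27.1
eef_pos: [558.9, 33.3, 295.0]
eef_rot: [3.141, 0.0, 1.341]
wrist_force: [-0.8, -1.1, 0.4]
finger_gap: 0.3
```

```bash
python3 -c "
from h import *
f(); grab('wrist','w9'); grab('side','s9'); grab('top','t9')
p,P=world('wrist','w9'); d=P[...,:2]-O; c,q=np.cos(YAW),np.sin(YAW); X=d@[c,q]; Y=d@[-q,c]; Z=P[...,2]
h=(Z>38)&(Z<45)&(X>40)&(X<180)&(abs(Y)<30); print('holder',cv2.minAreaRect(np.stack([X[h],Y[h]],-1).astype(np.float32)),np.median(Z[h]))
hsv=cv2.cvtColor(p,cv2.COLOR_RGB2HSV); o=(hsv[...,0]>8)&(hsv[...,0]<28)&(hsv[...,1]>100)&(X>50)&(X<150)&(abs(Y)<30)&(Z<70)
print('pin',o.sum(),[np.round(np.percentile(v[o],[5,50,95]),1) for v in(X,Y,Z)] if o.any() else '')
p,P=world('top','t9'); d=P[...,:2]-O; X=d@[c,q]; Y=d@[-q,c]; Z=P[...,2]
for a in range(-204,-80,8):
  k=(abs(X-a)<4)&(abs(Y-3)<9)&(Z>60)&(Z<215); print(a,np.round(np.nanpercentile(Z[k],[5,50,95]),0) if k.sum()>1 else None,end=';')
p0,P0=world('top','top0'); d=P0[...,:2]-O; X=d@[c,q]; Y=d@[-q,c]; Z=P0[...,2]; print('\nstart')
for a in range(-204,-80,8):
  k=(abs(X-a)<4)&(abs(Y-3)<9)&(Z>60)&(Z<215); print(a,np.round(np.nanpercentile(Z[k],[5,50,95]),0) if k.sum()>1 else None,end=';')
im=cv2.imread('pics/t9.png')[130:280,225:445]; cv2.imwrite('pics/t9z.png',cv2.resize(im,None,fx=3.6,fy=3.6,interpolation=cv2.INTER_CUBIC))
"
```

```text
t 27.1 clampXYZ [1.2378e+02 2.7000e-01 2.9502e+02] F clamp [-1.21  0.52  0.45] yaw 1.3413 gap 0.3
holder ((83.31134033203125, -2.3869247436523438), (70.63318634033203, 39.290191650390625), 0.5802979469299316) 41.913605973573425
pin 0 
-204 None;-196 None;-188 [196. 198. 204.];-180 [161. 186. 203.];-172 [146. 153. 162.];-164 [144. 149. 154.];-156 [150. 158. 163.];-148 [154. 160. 165.];-140 [149. 153. 157.];-132 [138. 146. 150.];-124 [133. 140. 143.];-116 [125. 134. 140.];-108 [122. 128. 130.];-100 [113. 122. 127.];-92 [108. 114. 120.];-84 [103. 109. 111.];
start
-204 None;-196 None;-188 [197. 199. 203.];-180 [165. 191. 203.];-172 [141. 152. 160.];-164 [140. 147. 150.];-156 [150. 158. 162.];-148 [157. 159. 164.];-140 [148. 154. 159.];-132 [140. 145. 150.];-124 [133. 142. 148.];-116 [128. 134. 141.];-108 [122. 127. 133.];-100 [117. 121. 125.];-92 [108. 114. 121.];-84 [103. 107. 115.];
```

View pics/w9.png

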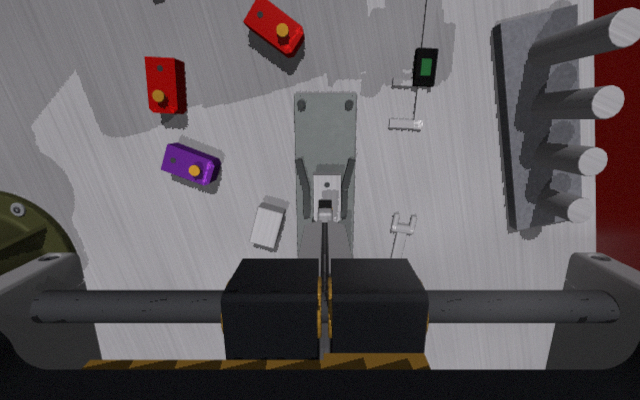

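View pics/t9z.png

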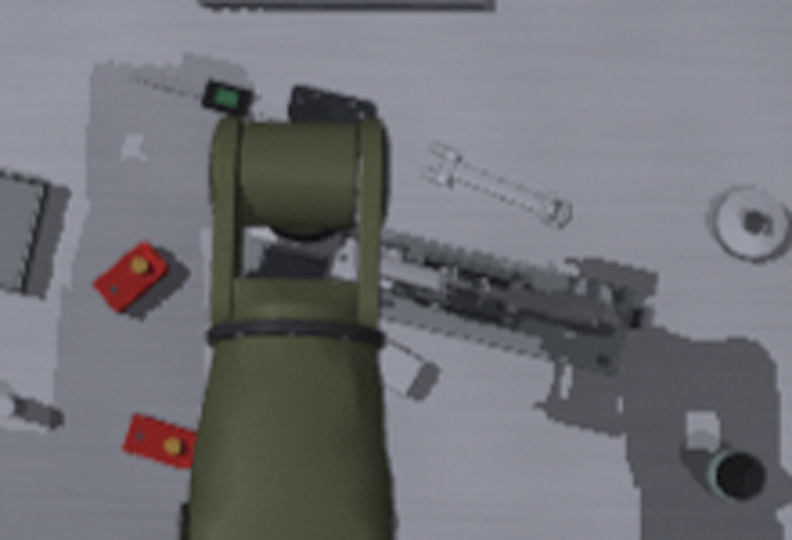

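The handle and lever profile matches the starting open shape, and the holder centre is 9.7 mm inside the mouth. The pin is in the jaw's shadow, so I'll check it more closely.

```bash
python3 -c "
from h import *
p,P=world('wrist','w9'); d=P[...,:2]-O; c,q=np.cos(YAW),np.sin(YAW); X=d@[c,q]; Y=d@[-q,c]; Z=P[...,2]
for r in range(192,222,2): print(r,p[r,325],X[r,325].round(1),Z[r,320:331:2].round(1))
im=cv2.imread('pics/w9.png')[165:235,285:365]; im=np.clip(im.astype(float)*2,0,255).astype(np.uint8); cv2.imwrite('pics/w9z.png',cv2.resize(im,None,fx=8,fy=8,interpolation=cv2.INTER_CUBIC))
"
```

```text
192 [128 125 132] 92.8 [42.8 43.  42.2 41.5 42.4 42.4]
194 [125 123 126] 89.3 [42.6 42.3 42.4 40.9 41.4 41.3]
196 [125 123 127] 86.6 [42.4 43.3 40.8 43.3 42.2 41.5]
198 [126 124 129] 83.3 [41.5 42.5 43.2 41.6 41.7 41.6]
200 [46 45 47] 87.1 [66.2 66.6 65.9 65.8 64.2 64.8]
202 [28 26 29] 86.0 [69.2 71.  68.2 70.4 71.1 71.3]
204 [29 27 28] 82.9 [71.5 68.9 70.3 69.8 70.  69. ]
206 [28 27 29] 79.5 [69.4 70.1 70.7 70.5 70.4 70.1]
208 [98 95 98] 80.1 [81.2 80.  81.5 81.2 81.8 80.8]
210 [120 118 119] 78.8 [85.1 85.4 86.5 85.2 86.1 84.7]
212 [126 124 129] 77.7 [89.  90.  88.4 91.  88.8 91.5]
214 [180 176 182] 75.3 [91.2 91.9 91.8 91.7 91.2 91.7]
216 [147 145 150] 72.6 [91.3 92.3 91.5 92.2 92.5 91.6]
218 [140 138 140] 69.7 [89.6 90.9 90.9 91.1 88.9 91. ]
220 [141 139 144] 67.1 [282.2  88.9  90.5  90.8 282.1 282.3]
```

View pics/w9z.png

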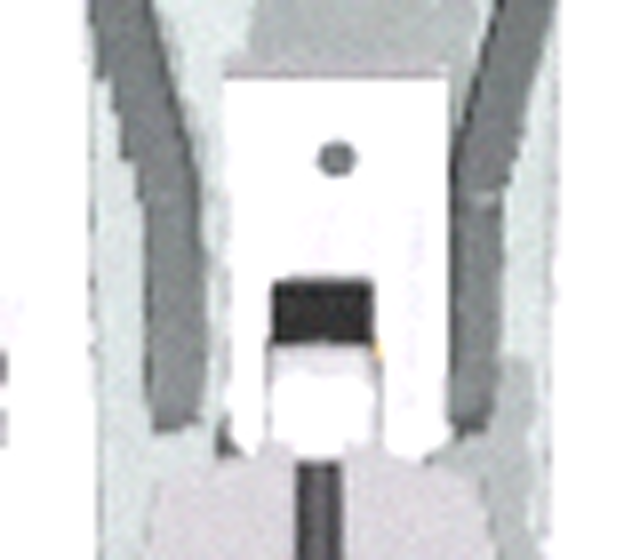

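```bash
python3 -c "
from h import *
c,q=np.cos(YAW),np.sin(YAW)
for t in ('side0','s2','s6','s8','s9'):
  p,P=world('side',t); d=P[...,:2]-O; X=d@[c,q]; Y=d@[-q,c]; Z=P[...,2]
  hsv=cv2.cvtColor(p,cv2.COLOR_RGB2HSV); o=(hsv[...,0]>8)&(hsv[...,0]<28)&(hsv[...,1]>70)&(X>50)&(X<170)&(abs(Y)<22)&(Z<70)&(Z>30)
  h=(Z>36)&(Z<44)&(X>50)&(X<200)&(abs(Y)<20)&(hsv[...,1]<40)
  print(t,o.sum(),[np.round(np.percentile(v[o],[10,50,90]),1) for v in(X,Y,Z)] if o.any() else '','holder top',np.median(Z[h]) if h.any() else '')
  v,u=np.nonzero(o); print(list(zip(u,v,Z[o].round(1)))[:14])
im=cv2.imread('pics/s8.png')[200:260,280:340]; cv2.imwrite('pics/s8p.png',cv2.resize(im,None,fx=9,fy=9,interpolation=cv2.INTER_CUBIC))
"
```

```text
side0 21 [array([152.4, 159.1, 163.6]), array([-8.6, -2.8,  2.8]), array([48.9, 50.7, 53.2])] holder top 41.279064821607236
[(np.int64(300), np.int64(241), np.float64(50.0)), (np.int64(301), np.int64(241), np.float64(49.2)), (np.int64(302), np.int64(241), np.float64(50.1)), (np.int64(303), np.int64(241), np.float64(51.4)), (np.int64(299), np.int64(242), np.float64(49.2)), (np.int64(300), np.int64(242), np.float64(52.3)), (np.int64(301), np.int64(242), np.float64(53.9)), (np.int64(302), np.int64(242), np.float64(50.1)), (np.int64(303), np.int64(242), np.float64(50.7)), (np.int64(304), np.int64(242), np.float64(51.7)), (np.int64(299), np.int64(243), np.float64(49.6)), (np.int64(300), np.int64(243), np.float64(50.6)), (np.int64(301), np.int64(243), np.float64(52.4)), (np.int64(302), np.int64(243), np.float64(48.4))]
s2 0  holder top 41.130446817806984
[]
s6 0  holder top 41.22261539839432
[]
s8 2 [array([77.9, 83.5, 89. ]), array([-4.2, -1.5,  1.1]), array([49.2, 55.8, 62.4])] holder top 41.386869676452434
[(np.int64(308), np.int64(222), np.float64(47.5)), (np.int64(309), np.int64(222), np.float64(64.1))]
s9 3 [array([78.1, 88.1, 91.1]), array([-4.4, -1.7,  1.4]), array([50.2, 65. , 65.6])] holder top 41.050552134224915
[(np.int64(308), np.int64(221), np.float64(65.0)), (np.int64(308), np.int64(222), np.float64(46.5)), (np.int64(309), np.int64(222), np.float64(65.8))]
```

View pics/s8p.png

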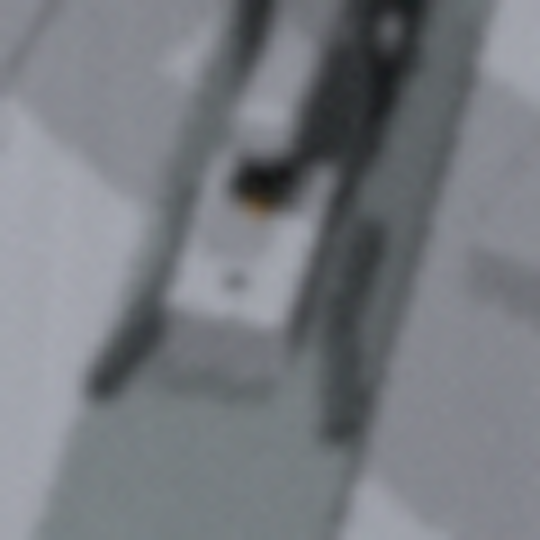

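Side depth on the visible sliver of pin reads z≈47 (home 46, proud 53). For a surer reading I'll look under the jaw from the side, staying well clear of everything.

Request:
jog_arm:
  deltas: "-15 -50 0 0 0; -30 -105 0 0 0; -45 -155 0 0 0; -55 -185 0 0 0; -58 -190 45 0 0; -58 -190 95 0 0; -58 -190 140 0 0; -58 -190 170 0 0; -58 -190 180 0 0; -58 -190 180 0 0"

```text
clock: 28.5
eef_pos: [360.9, 20.9, 115.3]
eef_rot: [-3.142, 0.0, 1.343]
wrist_force: [-0.2, -0.4, 1.2]
finger_gap: 0.7
```

```bash
python3 -c "
from h import *
f(); grab('wrist','wa');s=f(); grab('wrist','w10')
p,P=world('wrist','w10'); d=P[...,:2]-O; c,q=np.cos(YAW),np.sin(YAW); X=d@[c,q]; Y=d@[-q,c]; Z=P[...,2]
h=(abs(Z-42)<10)&(X>56)&(X<125)&(abs(Y)<25); v,u=np.nonzero(h); print(u.min(),u.max(),v.min(),v.max())
hsv=cv2.cvtColor(p,cv2.COLOR_RGB2HSV); o=(hsv[...,0]>6)&(hsv[...,0]<30)&(hsv[...,1]>90)&(X>50)&(X<90)&(abs(Y)<25)
print(o.sum(),[np.round(np.percentile(w[o],[5,25,50,75,95]),1) for w in(X,Y,Z)] if o.any() else '')
k=(abs(Z-42)<3)&(X>85)&(X<115)&(abs(Y)<17); print('top',np.median(Z[k]))
u0,v0=int(np.median(u)),int(np.median(v)); im=cv2.imread('pics/w10.png')[max(v0-60,0):v0+60,max(u0-70,0):u0+70]; cv2.imwrite('pics/w10z.png',cv2.resize(np.clip(im*1.6,0,255).astype(np.uint8),None,fx=5,fy=5,interpolation=cv2.INTER_CUBIC))
"
```

```text
t 28.5 clampXYZ [ 66.96 190.32 115.33] F clamp [-0.42  0.13  1.16] yaw 1.3427 gap 0.7
t 28.55 clampXYZ [ 67.05 189.99 115.86] F clamp [ 0.75 -0.21  0.69] yaw 1.3427 gap 0.7
522 592 144 219
184 [array([63.1, 66.6, 69.7, 72.9, 75.8]), array([-1.7,  0.4,  2.5,  4.3,  9. ]), array([42.6, 44.9, 45.7, 46.3, 59.1])]
top 41.9135645272588
```

View pics/w10z.png

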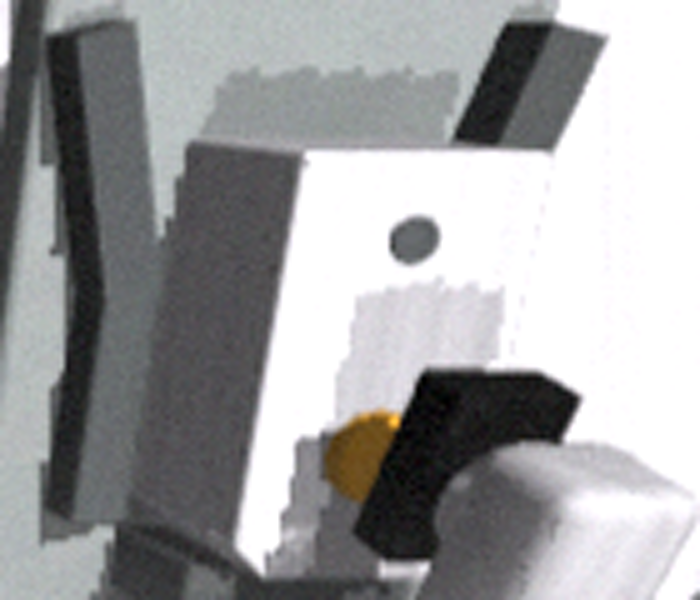

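The picture shows the pin head (about (365,455) in the crop) lying on the holder. Its top is at z≈46 against a holder top of 41.9, so it is fully home. The robot touches nothing, so I'll hand in.

```bash
python3 -c "
from h import *
print(workorder.sign_off()); f()"
```

```text
the job is handed in; nothing more can be done
None
the job is handed in; nothing more can be done
```

I carried out the whole sequence and handed the job in at about 28.6 s of the 67 s allowed; sign-off gives no verdict.

- **Seating:** I pushed the holder in square until I felt the stop, and held it at about 15 N for roughly 1 s (readings 13.0 to 15.3 N). Seated, its centre is about 9.7 mm inside the slideway's mouth.
- **Locking:** I pressed the handle along its arc, reading 10 to 12 N before dead centre. The force then dropped off and I felt the hard stop at about 10 N. After I let go, the handle stayed down, level at z = 97.
- **Release:** I flicked the lever about 20 mm towards the jaws. The handle sprang open, and I drew back clear.

**Last checks**
- **Handle and lever:** their height profile matches the starting open shape within depth noise.
- **Holder:** it lies flat in the slideway.
- **Pin:** its head is about 4 mm above the holder's top (45.9 against 41.9), so it is fully home. It could not be seen from straight above because the jaw hid it; a look from the side settled it.
- **Robot:** nothing was touching it at the end.
- **Bystanders:** I judged these only by eye in the pictures, and none in view looked moved. I did not measure their positions again.

The only disagreement was a sideways offset of about 3 mm between the top and wrist cameras, and I worked from the wrist camera.

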